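Select the mixer's speed with its gate lever

ROBOT

A 7-joint arm with a two-finger parallel gripper is mounted at the origin on a cart in front of the work surface, level with it; the furniture and walls round the work are solid. World frame = base frame: x ahead of the robot, y to its left, z up, the work surface at z = 0. Lengths are in m, angles in rad, forces in N, time in s.
With the tool pointing down it reaches from about 0.425 to 1.025 m from the base axis. Payload 9.4 kg.
Tool frame: the origin (TCP) lies midway between the tips of the shut fingers; the grasp point (between the pads) lies manip.hold_point_z behind it (manip.hold_point_z is the distance from the TCP to the grasp point, in m); x points along the fingers, z is the direction in which the jaws open and shut, and the axes are right-handed (so a half turn about x gives the same grasp; the last joint's range is limited). The gripper opens to 85 mm and grips with 20 to 120 N. Pads are 22 mm wide; open, the fingers measure 114 mm over their backs; the gripper's body (76 mm by 85 mm) begins 54 mm behind the grasp point. The pads swing forward as they close: fully open they stand 13 mm farther back than shut.
Start: joints at [-1.322, 0.599, -0.003, 1.599, 0.002, 0.943, -0.08], TCP at [0.232, 0.687, 0.231] pointing down, gripper open.
Joint ranges: [-2.57, 2.57], [-0.35, 1.97], [-1.29, 1.29], [0.11, 2.56], [-1.05, 4.19], [0.11, 1.86], [-2.63, 2.63]. Speed limits (rad/s): [2.22, 2.22, 3.01, 3.01, 3.14, 3.14, 3.14].

INTERFACE

Orientations are given as [roll, pitch, yaw] about the fixed x, y, z axes, in that order (R = Rz(yaw) Ry(pitch) Rx(roll)).
In Python, from rig import telemetry, imaging, manip gives the robot as it stands.
- The arm moves only by the shell command python3 -m jog 'ROWS' [FORCE]. ROWS is JSON, one flat list of numbers, 7 for each row, row after row: the turn, a rotation vector about the tool's x, y, z in degrees, then the shift along the tool's x, y, z in cm, then the finger opening in cm, from 0 to 8.54. A call has 1 to 12 rows; each row shifts and turns the pose as measured when the row begins, along the tool's axes as they then stand; what a row does not reach is not made up. A row lasts 1/10 s, in which the tool goes at most 50 mm and 8.59 degrees, less where a joint would pass 70% of its speed; a pose out of reach is approached as far as the arm can. A call is refused whole if a number of a shift passes 5 or a number of a turn 8.59, either way. A call with a gripper value outside its range is refused whole. The fingers move at their own pace and stop on an object; FORCE is the grip in N (left out, the last holds). Time passes only in rows, so rows that do not move let the fingers close. It gives the time, the measured TCP pose, the force and the opening at its end, in the units of the state.
- telemetry.sense(): the state, without advancing time (a new reading comes with each control period).
- imaging.grab_frame(name): name is "scene" or "top" or "wrist"; returns a dict with "pixels" (384x512x3 uint8, blue, green, red), "depth" (384x512 float32, m along the optical axis (not along the pixel's ray), 0 where there is no reading), "mtx" (3x3 intrinsics, pixels), "world_from_camera" (4x4, takes a point from camera to world coordinates). Camera axes: x right, y up, looking along -z (the intrinsics and any distortion apply to the point x, -y, -z); pixel columns grow to the right and rows downward; lengths in m; the calibration is good to about 2 mm. A picture is of the moment at which its call begins.
- manip.finish_job(): hands the job in, once; it reports no verdict.
The state is a dict: "time_s": time; "q": joint angles; "dq": joint speeds; "joint_torque": joint torques, N m; "ee_pos": TCP position; "orientation": TCP orientation; "wrist_force": force on the tool from outside, world axes, zero at the start; "moment": the same for the moment, N m; "opening": finger opening in m.
Only numpy, scipy, OpenCV 4.12 (cv2) and the standard library are available. Lean on these libraries where they do the work, as an engineer would, in place of code of your own. Each camera call takes 0.05 s, during which the arm holds its last target. There are 200 camera calls.

TASK

Change the tube mixer's gear: with the fingers against the side of the red handle, push the lever out of its slot, across through the gate, and fully home into the slot marked by the green dot; then leave it there. Only push the lever: do not take the handle between the fingers, and leave the things standing around where they are.

Things in the scene. Friction and masses are not known exactly. Their poses are not given: they have to be found in the camera images.
- mixer: White bench tube mixer, blue side plates, 262 mm deep (x) by 202 mm wide (y), fixed to the worktop. Gate plate on the white front box: top at 90 mm; two rollers with two tubes lie behind it (x 85 to 168 mm, up to 84 mm high). Origin: on the worktop under the gate's centre; x runs from front to rollers (away from the robot), y to the left, z up; turned by up to 0.5 rad.
- gate: Steel gate plate, 100 x 86 x 6 mm; same origin and axes as the mixer. Three columns along x (12 mm wide, at y = +21, 0, -21 mm, x = -24 to +24 mm), joined at x = 0 only by one cross channel along y, 12 mm wide; 9 mm teeth with round noses part the columns. So six slots: a near (-x) and a far (+x) one per column.
- lever (a joint): Lever's tilt along the mixer's x, rad: 0 = upright in the cross channel (within about 0.03 of 0 it can cross), positive = toward the far slots, negative = the near ones. Fully home in a slot at +0.28 or -0.28 (solid stop). Starts in the near slot of the left column (-0.275 to -0.15). Stays where it is left; about 2 N at the handle moves it.
- lever_cross (a joint): Lever's tilt along the mixer's y, rad: +0.284 left column, 0 middle, -0.284 right, about 0.03 of play each way. Stays where it is left; about 2 N at the handle moves it. Pivot at (0, 0, 15 mm) in the mixer frame; with a = lever, c = lever_cross, a point L up the lever lies at L*(sin a, cos a sin c, cos a cos c) from it.
- lever_rod (a point): Point on the axis of the lever's 8 mm steel rod at about the height of the gate plate, 76 mm from the pivot.
- grip_low (a point): Point on the axis of the red handle, 104 mm from the lever's pivot. The handle is a round upright grip of 28 mm diameter and 63 mm length, from 95 to 158 mm along the lever from the pivot (110 to 173 mm above the worktop when upright).
- grip_mid (a point): Middle of the red handle, on its axis, 127 mm from the pivot.
- grip_top (a point): Point on the handle's axis, 8 mm below its top, 150 mm from the pivot.
- tag_green: Green round marker, 18 mm across and 2 mm thick, fixed on the gate plate beyond the outer end of the wanted slot. Origin: centre of its underside (90 mm high). In the mixer frame it lies at x = +38 mm (a far slot) or -38 mm (a near slot) and y = 0 (middle column) or -21 mm (right column). White and black markers mark the left column and never change.
- tag_yellow: Yellow round marker like the green one, at another slot.
- tag_blue: Blue round marker like the green one, at another slot.
- tag_orange: Orange round marker like the green one, at another slot.
- cup_red: Loose sample cup with red lid, 60 mm across, 62 mm high, beside the mixer on its left. Origin: centre of the underside.
- dropper_violet: Loose dropper bottle, 31 mm across, 112 mm high, left of the mixer. Origin: centre of the underside.
- dropper_brown: Loose dropper bottle, 31 mm across, 112 mm high, right of the mixer. Origin: centre of the underside.
- slide_pack: Loose red pack of microscope slides, 66 x 94 x 22 mm, right of the mixer. Origin: centre of the underside.
- dish: Loose petri dish with red content, 59 mm across, 16 mm high, in front of the mixer. Origin: centre of the underside.
- tape: Loose roll of tape, 96 mm across, 25 mm high, lying to the right. Origin: centre of the underside.

How it is judged:
On the way, in this order (a step that is already met when the one before it is completed fails the run):
1. the lever stands upright along x, in the cross channel (value of joint lever between -0.07 and 0.07 rad).
2. the lever is fully home in the slot at the green marker (horizontal distance between lever_rod and tag_green below 0.0205 m), for 0.2 s.
At the end, for the whole second after the job is handed in: The lever's rod (site lever_rod) is within 20.5 mm horizontally of the green marker's centre (fully home it is about 17 mm away, so up to about 3 mm short at the rod, 6 mm at the handle), the lever is at rest (under 0.05 rad/s), and every loose thing is within 20 mm of where it stood (horizontal distance between lever_rod and tag_green below 0.0205 m and velocity of joint lever between -0.05 and 0.05 rad/s and velocity of joint lever_cross between -0.05 and 0.05 rad/s and distance of each of cup_red, dropper_violet, slide_pack, dropper_brown, dish, tape from where it was at the start of the episode below 0.02 m); the robot touches nothing.
It fails at once if the handle is taken between the fingers (grasp point within 14 mm of the handle's axis) (distance between the grasp point and grip_low below 0.014 m or distance between the grasp point and grip_mid below 0.014 m or distance between the grasp point and grip_top below 0.014 m).
It fails at once if a loose thing is moved or lifted by more than 20 mm (distance of any of cup_red, dropper_violet, slide_pack, dropper_brown, dish, tape from where it was at the start of the episode above 0.02 m).
It also fails if it takes over 67 s, if anything falls off the work surface, if the arm or the gripper's body presses on something with over 40 N, if the wrist force passes 120 N, or if a joint passes its speed limit or range.

## Working session

There is one attempt and no reset: what is moved stays moved. The work goes in short steps, Python scripts to look and compute and a shell command to move; the robot and the scene stay as the last step left them, time stands still between calls to the robot, and variables do not carry over. Pictures are saved under pics/ and viewed, about 8 in all and at most 12, crops included, and the job is handed in when it is done.

```bash
ls; mkdir -p pics
python3 - <<'E'
from rig import telemetry, imaging, manip
import cv2,numpy as np
s=telemetry.sense();print({k:np.round(v,3) for k,v in s.items()},manip.hold_point_z)
for n in("scene","top"):
    f=imaging.grab_frame(n);np.savez(f"{n}0.npz",**f)
    print(n,f["mtx"].round(1).tolist(),f["world_from_camera"].round(3).tolist())
    cv2.imwrite(f"pics/{n}0.png",f["pixels"])
E
```

```text
pics
{'time_s': np.float64(0.0), 'q': array([-1.322,  0.6  , -0.003,  1.6  ,  0.002,  0.943, -0.08 ]), 'dq': array([-0.002, -0.001, -0.001,  0.001,  0.001, -0.001, -0.002]), 'joint_torque': array([-1.0000e-03, -7.7646e+01,  1.5650e+00, -2.5800e+01,  1.2000e-02,
        9.0000e-03,  0.0000e+00]), 'ee_pos': array([0.232, 0.686, 0.23 ]), 'orientation': array([-3.063,  1.569, -1.818]), 'wrist_force': array([0.158, 0.151, 0.454]), 'moment': array([ 0.022, -0.053, -0.013]), 'opening': np.float64(0.085)} 0.0187
scene [[499.7, 0.0, 253.1], [0.0, 499.7, 193.1], [0.0, 0.0, 1.0]] [[0.779, 0.541, -0.316, 0.13], [-0.626, 0.661, -0.413, -0.528], [-0.014, 0.52, 0.854, 1.22], [0.0, 0.0, 0.0, 1.0]]
top [[427.1, 0.0, 248.1], [0.0, 427.1, 201.4], [0.0, 0.0, 1.0]] [[-0.014, 0.99, -0.137, 0.364], [-1.0, -0.015, -0.008, -0.006], [-0.01, 0.137, 0.991, 1.32], [0.0, 0.0, 0.0, 1.0]]
```

View pics/top0.png

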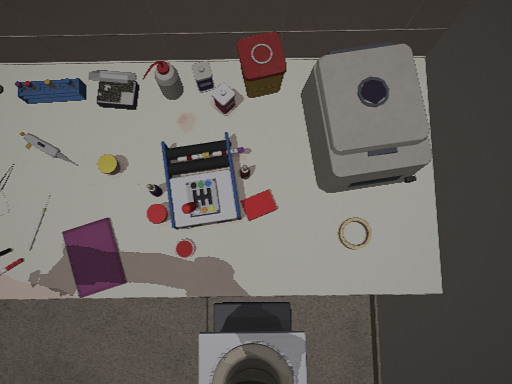

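View pics/scene0.png

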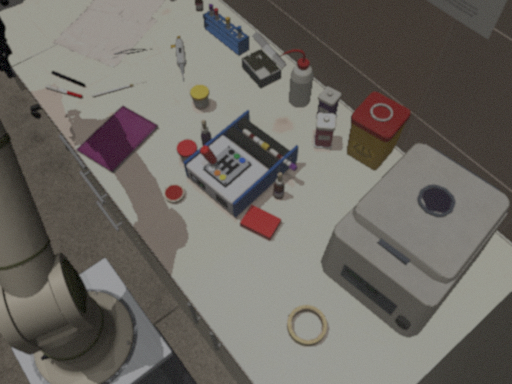

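Top view: mixer around (200,195), the red handle at (190,208), and the cup, droppers, dish and slides around it. Next, enlarged crops.

Run:
```python
import cv2,numpy as np
a=np.load("top0.npz")["pixels"][165:235,160:250]; b=np.load("scene0.npz")["pixels"][130:215,180:300]
A=cv2.resize(a,None,fx=6,fy=6,interpolation=cv2.INTER_CUBIC);B=cv2.resize(b,None,fx=5,fy=5,interpolation=cv2.INTER_CUBIC)
for i in range(0,90,10): cv2.putText(A,str(160+i),(i*6,8),0,.3,(0,0,255));cv2.line(A,(i*6,8),(i*6,14),(0,0,255))
for i in range(0,70,10): cv2.putText(A,str(165+i),(0,i*6+4),0,.3,(0,0,255))
cv2.imwrite("pics/topc.png",A);cv2.imwrite("pics/scenec.png",B)
```

```text
(no output)
```

View pics/topc.png

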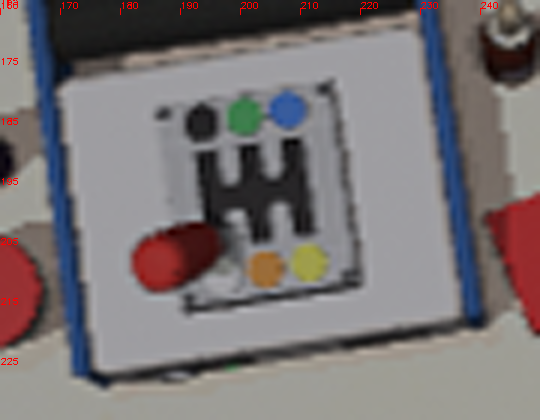

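View pics/scenec.png

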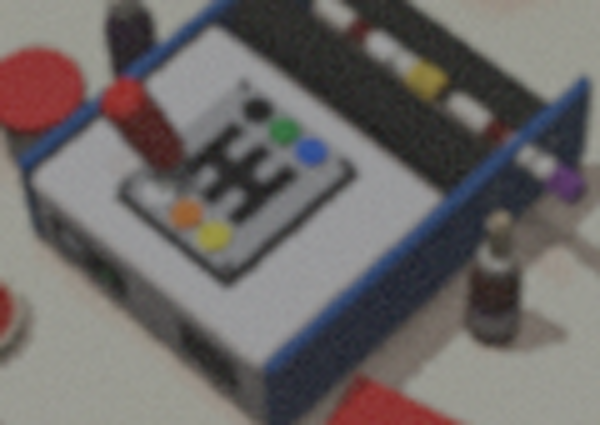

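```bash
cat > h.py <<'E'
import numpy as np
from scipy.optimize import least_squares
def proj(f,P):
    T=np.linalg.inv(f["world_from_camera"]);p=(T[:3,:3]@np.asarray(P).T).T+T[:3,3]
    q=np.c_[p[:,0],-p[:,1],-p[:,2]]@f["mtx"].T
    return q[:,:2]/q[:,2:]
def R2(t):return np.array([[np.cos(t),-np.sin(t)],[np.sin(t),np.cos(t)]])
def mixer2world(v,P):
    P=np.atleast_2d(P).astype(float);return np.c_[P[:,:2]@R2(v[2]).T+v[:2],P[:,2]]
def lev(a,c,L):return [L*np.sin(a),L*np.cos(a)*np.sin(c),.015+L*np.cos(a)*np.cos(c)]
E
python3 - <<'E'
from h import *
t=dict(np.load("top0.npz"));s=dict(np.load("scene0.npz"))
pt=(np.array([(202,123),(244,117),(288,110),(265,269),(309,263)])+.5)/6-.5+[160,165]
ps=(np.array([(258,110),(284,131),(312,152),(187,213),(214,236)])+.5)/5-.5+[180,130]
M=np.array([[38,21],[38,0],[38,-21],[-38,0],[-38,-21]])/1e3
W=[]
for a,b in zip(pt,ps):
    r=least_squares(lambda P:np.r_[proj(t,[P])[0]-a,proj(s,[P])[0]-b],[.5,.1,.09]);W.append(r.x)
W=np.array(W);print("tri",W.round(4))
f=lambda v,free=1:mixer2world(v,np.c_[M,np.full(5,v[3])])
r=least_squares(lambda v:np.r_[proj(t,f(v))-pt,proj(s,f(v))-ps].ravel(),[.5,.1,0,.09])
v=r.x;print("pose",v.round(4),"res px",r.fun.reshape(-1,2).round(2).tolist())
np.save("pose.npy",v)
# handle top
ht=(np.array((158,262))+.5)/6-.5+[160,165];hs=(np.array((124,97))+.5)/5-.5+[180,130]
r=least_squares(lambda P:np.r_[proj(t,[P])[0]-ht,proj(s,[P])[0]-hs],[.5,.1,.17]);print("handletop tri",r.x.round(4),r.fun.round(1))
r=least_squares(lambda q:np.r_[(proj(t,mixer2world(v,lev(q[0],q[1],.158)))-ht)[0],(proj(s,mixer2world(v,lev(q[0],q[1],.158)))-hs)[0]],[-.2,.28]);print("a,c",r.x.round(3),r.fun.round(1))
for n,a,c in(("start",*r.x),("up left",0,.284),("up mid",0,0),("home",.28,0)):
  print(n,[mixer2world(v,lev(a,c,L)).round(4).tolist()[0] for L in(.104,.127,.15)])
# loose things from top depth
E
```

```text
tri [[0.5855 0.1635 0.0895]
 [0.5881 0.143  0.0892]
 [0.591  0.1215 0.0901]
 [0.5132 0.1326 0.0905]
 [0.5157 0.1113 0.0904]]
pose [0.5506 0.1375 0.1337 0.0899] res px [[0.1, -0.24], [0.21, -0.29], [-0.03, -0.18], [0.16, -0.13], [-0.01, -0.2], [-0.22, -0.0], [-0.06, -0.02], [-0.24, 0.0], [-0.25, 0.25], [-0.23, 0.06]]
handletop tri [0.5091 0.1743 0.1563] [ 0.1 -0.2 -0.2  0.1]
a,c [-0.244  0.262] [ 0.6  0.1 -0.4 -0.6]
start [[0.5222, 0.1601, 0.1125], [0.5159, 0.1651, 0.134], [0.5097, 0.1701, 0.1556]]
up left [[0.5467, 0.1664, 0.1148], [0.5459, 0.1728, 0.1369], [0.545, 0.1792, 0.159]]
up mid [[0.5506, 0.1375, 0.119], [0.5506, 0.1375, 0.142], [0.5506, 0.1375, 0.165]]
home [[0.5791, 0.1414, 0.1149], [0.5854, 0.1422, 0.1371], [0.5917, 0.1431, 0.1592]]
```

```bash
cat >> h.py <<'E'
from scipy.spatial.transform import Rotation as Ro
def plan(target_mixer,zw,n=1):
    """shift (cm, tool axes) and turn (deg) to put TCP at mixer xy, world z, tool x down, tool y along mixer +-x"""
    from rig import telemetry
    s=telemetry.sense();v=np.load("pose.npy");R=Ro.from_euler("xyz",s["orientation"]).as_matrix()
    p=np.array(s["ee_pos"]);pm=R2(-v[2])@(p[:2]-v[:2])
    print("t",round(float(s["time_s"]),2),"mixer xy mm",(pm*1e3).round(1),"z",round(p[2]*1e3,1),"F(mixer)",np.r_[R2(-v[2])@s["wrist_force"][:2],s["wrist_force"][2]].round(1),"open",round(float(s["opening"]),4))
    m=np.array([np.cos(v[2]),np.sin(v[2]),0])
    best=None
    for sg in(1,-1):
        X=np.array([0,0,-1.]);Y=sg*m;D=np.c_[X,Y,np.cross(X,Y)]
        rv=Ro.from_matrix(R.T@D).as_rotvec()
        if best is None or np.linalg.norm(rv)<np.linalg.norm(best[0]):best=(rv,D)
    d=np.r_[mixer2world(v,[*target_mixer,0])[0][:2],zw]-p
    print("turn deg",np.degrees(best[0]).round(1),"shift now-axes cm",(R.T@d*100).round(2),"aligned-axes cm",(best[1].T@d*100).round(2))
E
python3 -c "
from h import *
plan((-.085,.030),.231)
from rig import telemetry
print(Ro.from_euler('xyz',telemetry.sense()['orientation']).as_matrix().round(2))"
```

```text
t 0.1 mixer xy mm [-242.6  586.5] z 230.5 F(mixer) [-0.4  0.5 -0.3] open 0.0855
turn deg [-26.3  -0.1  -0. ] shift now-axes cm [ 1.000e-02 -3.881e+01 -4.289e+01] aligned-axes cm [-5.000e-02 -1.576e+01 -5.565e+01]
[[-0.   -0.95  0.32]
 [-0.    0.32  0.95]
 [-1.   -0.   -0.  ]]
```

```bash
python3 -m jog '[-6.6,0,0,0,0,0,0,-6.6,0,0,0,0,0,0,-6.6,0,0,0,0,0,0,-6.5,0,0,0,0,0,0,0,0,0,0,-1.3,-4.6,0,0,0,0,0,-1.3,-4.6,0,0,0,0,0,-1.3,-4.6,0,0,0,0,0,-1.3,-4.6,0,0,0,0,0,-1.3,-4.6,0,0,0,0,0,-1.3,-4.6,0,0,0,0,0,-1.3,-4.6,0,0,0,0,0,-1.3,-4.6,0]'; python3 -c "
from h import *
plan((-.085,.030),.231)"
```

```text
time_s: 1.3
ee_pos: [0.3902, 0.3309, 0.2251]
orientation: [2.205, 1.562, -2.343]
wrist_force: [0.8, -0.1, -0.2]
opening: -0.0
t 1.3 mixer xy mm [-133.2  213. ] z 225.1 F(mixer) [ 0.7 -0.2 -0.2] open -0.0
turn deg [ 1.8 -0.3 -0.4] shift now-axes cm [ -0.53  -4.24 -18.45] aligned-axes cm [ -0.59  -4.82 -18.3 ]
```

```bash
python3 -m jog '[0.9,0,0,-0.1,-1,-4.2,0,0.9,0,0,-0.1,-1.0,-4.2,0,0,0,0,-0.1,-1,-4.2,0,0,0,0,0,-1.0,-4.2,0,0,0,0,0,-0.5,0,0,0,0,0,0,0,0,0]'; python3 -c "
from h import *
plan((-.085,.036),.130)"
```

```text
time_s: 1.9
ee_pos: [0.4624, 0.1561, 0.2284]
orientation: [2.414, 1.56, -2.178]
wrist_force: [-0.6, -0.2, 0.4]
opening: 0.0
t 1.9 mixer xy mm [-84.9  30.2] z 228.4 F(mixer) [-0.7 -0.2  0.4] open 0.0
turn deg [-0.8 -0.5 -0.4] shift now-axes cm [ 9.83 -0.05  0.66] aligned-axes cm [9.84 0.01 0.58]
```

```bash
python3 -m jog '[-0.8,0,0,3.3,0,0.3,0,0,0,0,3.3,0,0.3,0,0,0,0,3.0,0,0,0,0,0,0,0.3,0,0,0,0,0,0,0,0,0,0]'; python3 -c "
from h import *
plan((-.060,.036),.130)
from rig import imaging
import cv2
f=imaging.grab_frame('wrist');cv2.imwrite('pics/w1.png',f['pixels'])
f=imaging.grab_frame('top');cv2.imwrite('pics/t1.png',cv2.resize(f['pixels'][160:240,140:250],None,fx=6,fy=6,interpolation=2))"
```

```text
time_s: 2.4
ee_pos: [0.4605, 0.1669, 0.1276]
orientation: [2.376, 1.563, -2.197]
wrist_force: [-0.2, -0.4, 0.8]
opening: 0.0001
t 2.4 mixer xy mm [-85.4  41.1] z 127.6 F(mixer) [-0.2 -0.3  0.8] open 0.0001
turn deg [ 0.4 -0.3 -0.3] shift now-axes cm [-0.25 -2.54 -0.53] aligned-axes cm [-0.24 -2.54 -0.51]
```

View pics/w1.png

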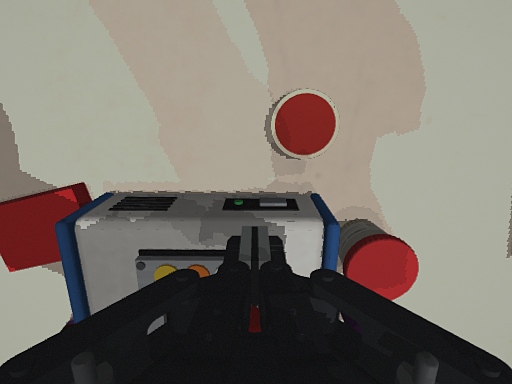

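Fingers hang in front of the handle (hidden behind them); dish at (305,124) and cup at (380,265) are clear. Now the first push.

```bash
python3 -m jog '[0,0,0,0,-1.2,-0.3,0,0,0,0,0,-1.0,-0.1,0,0,0,0,0,-1.0,0,0,0,0,0,0,-0.8,0,0,0,0,0,0,-0.8,0,0,0,0,0,0,-0.6,0,0,0,0,0,0,0,0,0]'; python3 -c "
from h import *
plan((-.026,.036),.130)"
```

```text
time_s: 3.2
ee_pos: [0.5219, 0.1713, 0.1327]
orientation: [-2.504, 1.567, -0.794]
wrist_force: [-1.3, 0.4, 0.5]
opening: -0.0001
t 3.2 mixer xy mm [-23.9  37.3] z 132.7 F(mixer) [-1.2  0.6  0.5] open -0.0001
turn deg [ 0.3 -0.2  0.1] shift now-axes cm [ 0.27  0.21 -0.13] aligned-axes cm [ 0.27  0.21 -0.13]
```

```bash
cat > look.py <<'E'
import sys,cv2,numpy as np
from rig import imaging
k=sys.argv[1];o=[]
for n,(r,c) in dict(top=(165,160),scene=(125,180)).items():
    f=imaging.grab_frame(n);np.savez(f"{n}{k}.npz",**f)
    o.append(cv2.resize(f["pixels"][r:r+80,c:c+80],None,fx=5,fy=5,interpolation=2))
cv2.imwrite(f"pics/l{k}.png",np.hstack(o))
E
python3 look.py 2
```

```text
(no output)
```

View pics/l2.png

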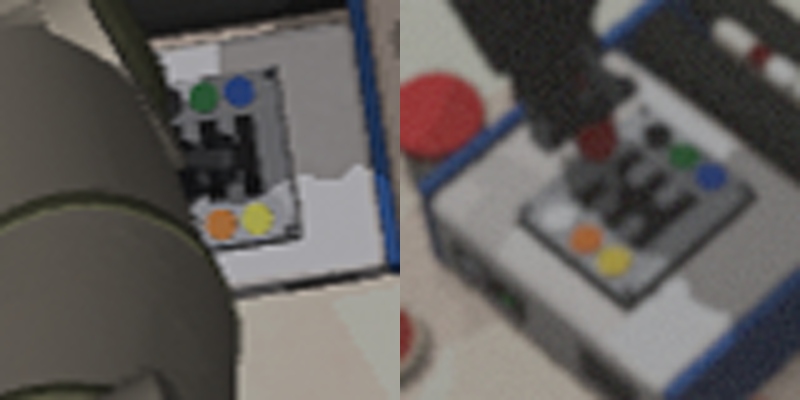

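```bash
cat > fit.py <<'E'
import sys,cv2
from h import *
from rig import imaging
v=np.load("pose.npy")
for n in sys.argv[1:]:
    f=imaging.grab_frame(n);D=f["depth"];hsv=cv2.cvtColor(f["pixels"],cv2.COLOR_BGR2HSV)
    m=((hsv[...,0]<8)|(hsv[...,0]>172))&(hsv[...,1]>130)&(hsv[...,2]>40)&(D>0)
    r,c=np.nonzero(m);d=D[m];K=f["mtx"]
    P=np.c_[(c-K[0,2])/K[0,0]*d,-(r-K[1,2])/K[1,1]*d,-d];T=f["world_from_camera"];P=P@T[:3,:3].T+T[:3,3]
    Q=np.c_[(P[:,:2]-v[:2])@R2(v[2]),P[:,2]]
    Q=Q[(abs(Q[:,0])<.07)&(abs(Q[:,1])<.075)&(Q[:,2]>.108)&(Q[:,2]<.185)]
    def res(q):
        u=np.array(lev(q[0],q[1],1))-[0,0,.015];w=Q-[0,0,.015];L=w@u;rad=np.linalg.norm(w-np.outer(L,u),axis=1)
        return np.maximum(abs(rad-.014)*np.sign(rad-.014), (L-.158)*1) if 0 else np.where(rad>.014,rad-.014,-np.minimum(.014-rad,abs(.158-L)))
    s=[least_squares(res,[a,c0],loss="soft_l1",f_scale=.002) for a in(-.2,0,.2) for c0 in(.28,0,-.2)];b=min(s,key=lambda z:z.cost)
    print(n,len(Q),"a,c",b.x.round(3),"med res mm",round(float(np.median(abs(b.fun))*1e3),2),"pts",Q.min(0).round(3),Q.max(0).round(3))
    cv2.imwrite(f"pics/{n}_last.png",f["pixels"])
E
python3 -m jog '[0,0,0,0,1.5,0,0,0,0,0,0,1.5,0.2,0,0,0,0,0,0,2.2,0,0,0,0,0,0,2.0,0,0,0,0,0,0,0,0]'; python3 -c "
from h import *
plan((0,.082),.130)"; python3 fit.py scene wrist
```

```text
time_s: 3.8
ee_pos: [0.4821, 0.2105, 0.1322]
orientation: [-2.663, 1.566, -0.954]
wrist_force: [0.7, 0.3, -1.2]
opening: 0.0001
t 3.8 mixer xy mm [-58.2  81.5] z 132.2 F(mixer) [ 0.7  0.2 -1.2] open 0.0001
turn deg [ 0.2 -0.2  0.1] shift now-axes cm [ 0.24 -5.82  0.03] aligned-axes cm [ 0.22 -5.82  0.05]
scene 124 a,c [0.017 0.287] med res mm 1.59 pts [-0.059  0.017  0.119] [0.011 0.069 0.171]
wrist 102 a,c [0.007 0.311] med res mm 0.23 pts [-0.012  0.024  0.129] [-0.004  0.033  0.139]
```

```bash
python3 -m jog '[0,0,0,0,-2.0,0,0,0,0,0,0,-2.0,0,0,0,0,0,0,-1.4,0,0,0,0,0,0,0,0,0]'; python3 -c "
from h import *
plan((0,.040),.130)"; python3 fit.py scene wrist
```

```text
time_s: 4.3
ee_pos: [0.537, 0.2105, 0.1323]
orientation: [-3.082, 1.563, -1.379]
wrist_force: [-0.8, -0.2, -0.1]
opening: -0.0001
t 4.3 mixer xy mm [-3.8 74.1] z 132.3 F(mixer) [-0.9 -0.1 -0.1] open -0.0001
turn deg [-0.1 -0.5  0. ] shift now-axes cm [ 0.25 -0.38 -3.41] aligned-axes cm [ 0.23 -0.38 -3.41]
scene 79 a,c [0.027 0.273] med res mm 1.7 pts [-0.012  0.018  0.115] [0.007 0.047 0.17 ]
wrist 2592 a,c [0.011 0.303] med res mm 0.4 pts [-0.018  0.021  0.109] [-0.003  0.058  0.183]
```

```bash
python3 -m jog '[0,0,0,0,-0.3,-0.9,0,0,0,0,0,0,-0.8,0,0,0,0,0,0,-0.6,0,0,0,0,0,0,0,0]'; python3 -c "
from h import *
plan((0,.030),.130)"; python3 fit.py wrist
```

```text
time_s: 4.8
ee_pos: [0.5392, 0.1857, 0.1327]
orientation: [2.89, 1.562, -1.688]
wrist_force: [0.3, 1.5, -0.2]
opening: 0.0005
t 4.8 mixer xy mm [-4.9 49.3] z 132.7 F(mixer) [ 0.5  1.5 -0.2] open 0.0005
turn deg [ 0.  -0.5 -0.1] shift now-axes cm [ 0.29 -0.49 -1.93] aligned-axes cm [ 0.27 -0.49 -1.93]
wrist 2443 a,c [0.011 0.15 ] med res mm 0.34 pts [-0.018  0.005  0.109] [0.001 0.034 0.184]
```

```bash
python3 -m jog '[0,0,0,0,-0.1,-0.7,0,0,0,0,0,-0.1,-0.6,0,0,0,0,0,0,-0.4,0,0,0,0,0,0,0,0]'; python3 -c "
from h import *
plan((0,.027),.130)"; python3 fit.py wrist
```

```text
time_s: 5.25
ee_pos: [0.5442, 0.1695, 0.1346]
orientation: [-3.079, 1.564, -1.372]
wrist_force: [-1.0, 1.3, 1.2]
opening: -0.0
t 5.25 mixer xy mm [-2.1 32.5] z 134.6 F(mixer) [-0.8  1.4  1.2] open -0.0
turn deg [ 0.1 -0.4  0. ] shift now-axes cm [ 0.46 -0.21 -0.55] aligned-axes cm [ 0.46 -0.21 -0.55]
wrist 2575 a,c [0.022 0.044] med res mm 0.39 pts [-0.015 -0.007  0.119] [0.002 0.019 0.185]
```

```bash
python3 -m jog '[0,0,0,0.2,-0.1,-0.3,0,0,0,0,0.2,0,-0.2,0,0,0,0,0,0,0,0]'; python3 -c "
from h import *
plan((0,.027),.130)"; python3 fit.py wrist
```

```text
time_s: 5.6
ee_pos: [0.55, 0.1673, 0.1345]
orientation: [-1.848, 1.56, -0.14]
wrist_force: [-1.8, 1.0, 2.6]
opening: -0.0002
t 5.6 mixer xy mm [ 3.3 29.6] z 134.5 F(mixer) [-1.7  1.2  2.6] open -0.0002
turn deg [ 0.2 -0.2  0.6] shift now-axes cm [ 0.45  0.34 -0.26] aligned-axes cm [ 0.45  0.33 -0.26]
wrist 2780 a,c [0.054 0.023] med res mm 0.38 pts [-0.01  -0.01   0.109] [0.003 0.016 0.185]
```

```bash
python3 -m jog '[0,0,0,0.2,0,-0.2,0,0,0,0,0,0,1.5,0,0,0,0,0,0,1.5,0,0,0,0,0,3,0.3,0,0,0,0,0,3,0,0,0,0,0,0,0.5,-1.5,0,0,0,0,0,0,-2.5,0,0,0,0,0,0,-1,0,0,0,0,0,0,0,0]'; python3 -c "
from h import *
plan((-.03,0),.130)"; python3 fit.py scene wrist
```

```text
time_s: 6.55
ee_pos: [0.4868, 0.1418, 0.1306]
orientation: [-1.882, 1.559, -0.168]
wrist_force: [0.3, 0.2, 0.5]
opening: -0.0
t 6.55 mixer xy mm [-62.7  12.8] z 130.6 F(mixer) [0.3 0.1 0.5] open -0.0
turn deg [ 0.5 -0.2  0.6] shift now-axes cm [ 0.1  -3.25 -1.31] aligned-axes cm [ 0.06 -3.27 -1.28]
scene 116 a,c [ 0.08  -0.002] med res mm 1.25 pts [-0.006 -0.015  0.122] [0.021 0.008 0.175]
wrist 56 a,c [-0.136  0.112] med res mm 0.87 pts [-0.052  0.012  0.119] [0.006 0.015 0.182]
```

```bash
python3 -m jog '[0,0,0,0,-0.5,-1.0,0,0,0,0,0,-1.2,-0.2,0,0,0,0,0,-1.2,0,0,0,0,0,0,-1.2,0,0,0,0,0,0,-0.8,0,0,0,0,0,0,-0.6,0,0,0,0,0,0,0,0,0]'; python3 -c "
from h import *
plan((.0075,0),.130)"; python3 fit.py scene
```

```text
time_s: 7.35
ee_pos: [0.5492, 0.1416, 0.1308]
orientation: [-1.745, 1.56, -0.028]
wrist_force: [-0.7, -0.7, 0.6]
opening: -0.0
t 7.35 mixer xy mm [-0.9  4.2] z 130.8 F(mixer) [-0.8 -0.6  0.6] open -0.0
turn deg [ 0.7 -0.1  0.6] shift now-axes cm [ 0.09 -0.83 -0.43] aligned-axes cm [ 0.08 -0.84 -0.42]
scene 8 a,c [0.196 0.017] med res mm 0.61 pts [ 0.012 -0.012  0.12 ] [ 0.019 -0.008  0.132]
```

```bash
python3 -m jog '[0,0,0,0,-0.5,-0.2,0,0,0,0,0,-0.4,0,0,0,0,0,0,-0.2,0,0,0,0,0,0,0,0,0]'; python3 -c "
from h import *
plan((.0085,0),.130)"
```

```text
time_s: 7.8
ee_pos: [0.5569, 0.1408, 0.1303]
orientation: [-2.124, 1.566, -0.406]
wrist_force: [-1.7, -0.5, 2.4]
opening: -0.0
t 7.8 mixer xy mm [6.7 2.4] z 130.3 F(mixer) [-1.7 -0.3  2.4] open -0.0
turn deg [ 0.8 -0.2  0.3] shift now-axes cm [ 0.03 -0.17 -0.24] aligned-axes cm [ 0.03 -0.18 -0.24]
```

Push gently until the stop shows in the force.

```bash
python3 -m jog '[0,0,0,0,-0.3,0,0,0,0,0,0,-0.1,0,0]'; python3 -m jog '[0,0,0,0,-0.3,0,0,0,0,0,0,-0.2,0,0]';  python3 -c "
from h import *
plan((.0085,0),.130)"
```

```text
time_s: 8.0
ee_pos: [0.5576, 0.1408, 0.1301]
orientation: [2.621, 1.567, -1.943]
wrist_force: [-5.9, -0.6, 5.4]
opening: -0.0002
time_s: 8.2
ee_pos: [0.558, 0.1409, 0.1301]
orientation: [1.999, 1.559, -2.565]
wrist_force: [-8.6, -1.2, 8.1]
opening: 0.0001
t 8.2 mixer xy mm [7.8 2.3] z 130.1 F(mixer) [-8.7 -0.   8.1] open 0.0001
turn deg [ 0.8 -0.3 -0.6] shift now-axes cm [ 0.01 -0.07 -0.23] aligned-axes cm [ 0.01 -0.07 -0.23]
```

The stop is felt at x≈7.8 mm, as predicted for home. Back off, rise, and check.

```bash
python3 -m jog '[0,0,0,0,1,0,0,0,0,0,0,3,0,0,0,0,0,0,4,0,0,0,0,0,-3,3,0,0,0,0,0,-4,1,0,0,0,0,0,-3,0,4,0,0,0,0,-1,0,5,0,0,0,0,0,0,5,0,0,0,0,0,0,5,0,0,0,0,0,0,4,0,0,0,0,0,0,0,0]'; python3 fit.py scene top; python3 look.py 3
```

```text
time_s: 9.3
ee_pos: [0.4051, 0.3584, 0.2479]
orientation: [-1.022, 1.56, 0.69]
wrist_force: [-0.5, -1.2, -0.8]
opening: -0.0
scene 131 a,c [ 0.286 -0.013] med res mm 1.39 pts [ 0.016 -0.014  0.118] [0.051 0.009 0.172]
top 117 a,c [0.272 0.002] med res mm 0.93 pts [ 0.016 -0.012  0.12 ] [0.05  0.013 0.173]
```

View pics/l3.png

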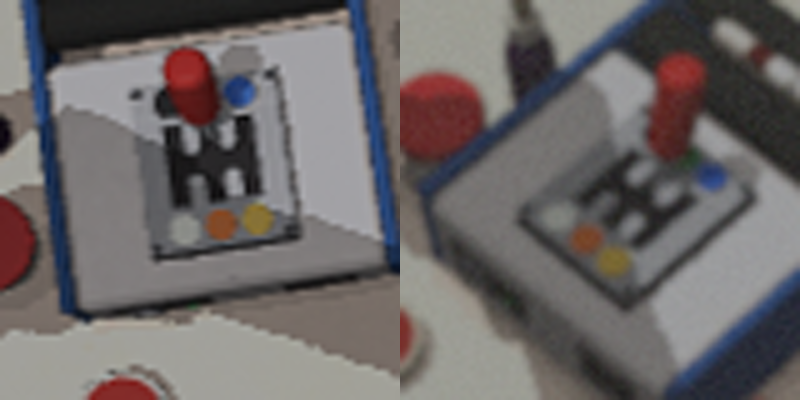

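View pics/top_last.png

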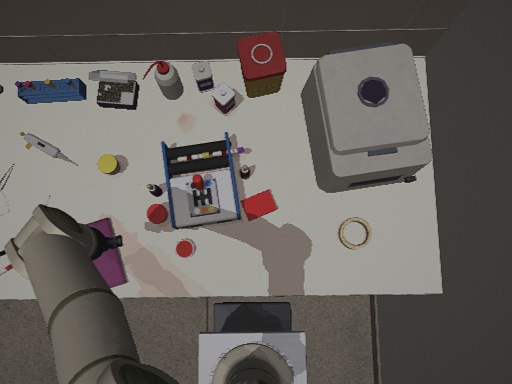

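The handle stands in the far middle slot over the green marker (top view, about (198,183)). The cup, droppers, dish, slide pack and tape sit at the same pixels as before, and the arm is clear of everything.

```bash
python3 -c "
from rig import manip,telemetry
print(telemetry.sense()['wrist_force']);print(manip.finish_job())"
```

```text
[-0.62320782 -0.44046622 -0.03333674]
the job is handed in; nothing more can be done
None
```

The lever is in the green-marked slot (far slot, middle column), and I handed the job in at about 9.5 s of the 67 s allowed. No verdict was reported.

With the fingers shut, I pushed the handle in three moves: out of the near-left slot to upright, across the channel to the middle column, then forward until the stop showed in the force (about 9 N along the push).

**Lever:** with the arm withdrawn, the scene camera gave a tilt of 0.286 and a cross tilt of -0.013 rad. The top camera gave 0.272 and 0.002. They differ by about 0.015 rad, and both agree with home (0.28, 0).

**Loose things:** the cup, droppers, dish, slide pack and tape looked unmoved in the top view before and after. I compared those by eye, not by measurement.

**Arm:** it was clear of everything and the wrist force was under 1 N.

**Disagreement:** after the crossing push, one wrist camera reading gave a nonsense lever angle because the fingers hid the handle. I ignored it and used the scene camera.

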